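# Snap three specimen jars shut in order of size

## Task

Close the three clear specimen jars by pressing their raised green snap lids down with the fingertips, gently, until each is fully home: first the smallest jar, then the middle-sized one, then the largest. Leave the jars standing where they are, without picking up or tipping any, do not disturb the other things on the trolley, and finish with the hand clear of everything.

Things in the scene. Friction and masses are not known exactly. Their poses are not given: they have to be found in the camera images.
- jar_small: the small specimen jar of the three: loose, clear plastic, upright and round, 42 mm diameter below its lid; origin at the centre of its underside, on the work surface (z = 0)
- top_small (a point): centre of the upper face of the small jar's green snap lid (flat disc 50 mm diameter, 14 mm thick); it moves with the lid and lies 52 mm above the work surface when the lid is home, up to 8 mm higher when raised
- lid_small (a joint): how far the small jar's lid has been pushed down, m: 0 = standing 8 mm proud, 0.008 = fully home on the jar's shoulder. Starts between 0 and 0.002. It takes about 2 N to push, stays where it is left, and meets a hard stop at the end
- jar_medium: the medium specimen jar of the three: loose, clear plastic, upright and round, 58 mm diameter below its lid; origin at the centre of its underside, on the work surface (z = 0)
- top_medium (a point): centre of the upper face of the medium jar's green snap lid (flat disc 66 mm diameter, 14 mm thick); it moves with the lid and lies 74 mm above the work surface when the lid is home, up to 8 mm higher when raised
- lid_medium (a joint): how far the medium jar's lid has been pushed down, m: 0 = standing 8 mm proud, 0.008 = fully home on the jar's shoulder. Starts between 0 and 0.002. It takes about 2 N to push, stays where it is left, and meets a hard stop at the end
- jar_large: the large specimen jar of the three: loose, clear plastic, upright and round, 74 mm diameter below its lid; origin at the centre of its underside, on the work surface (z = 0)
- top_large (a point): centre of the upper face of the large jar's green snap lid (flat disc 82 mm diameter, 14 mm thick); it moves with the lid and lies 96 mm above the work surface when the lid is home, up to 8 mm higher when raised
- lid_large (a joint): how far the large jar's lid has been pushed down, m: 0 = standing 8 mm proud, 0.008 = fully home on the jar's shoulder. Starts between 0 and 0.002. It takes about 2 N to push, stays where it is left, and meets a hard stop at the end
- remote: black remote control lying flat, 160 x 40 x 18 mm, long along its x; origin under its centre; bystander
- vial: amber glass vial with an aluminium cap, 32 mm diameter, 55 mm tall, already closed; origin under its centre; bystander
- tape: roll of paper tape lying flat, 52 mm diameter, 20 mm tall; origin under its centre; bystander
- pump: black rubber hand bulb (50 mm thick, 100 mm long) with a blue gauge (60 mm diameter, 34 mm tall) joined to it, 180 mm long in all; origin under the bulb's middle, the gauge 100 mm along +x; bystander
- valve: low black round valve, 68 mm diameter, 36 mm tall, with a steel stub reaching 58 mm out along its -x; origin under its centre; bystander
- brush: small brush with a white handle, about 160 mm long, lying along its x; bystander

How it is judged:
By the outcome, as a careful person would: the job done as asked, in the order asked, and still so for the second after the job is handed in, with the robot touching nothing.
It also fails if it takes over 58 s, if anything falls off the work surface, if the arm or the gripper's body presses on something with over 40 N, if the wrist force passes 120 N, or if a joint passes its speed limit or range.

## Robot

A 6-joint arm with a two-finger parallel gripper is mounted at the origin on the work surface. World frame = base frame: x ahead of the robot, y to its left, z up, the work surface at z = 0. Lengths are in mm, angles in rad, forces in N, time in s.
With the tool pointing down it reaches from about 275 to 825 mm from the base axis. Payload 5.2 kg.
Tool frame: the origin (TCP) lies at the very end of the fingers, on their centre line; the grasp point (between the pads) lies 19 mm behind it; z points along the fingers, y is the line along which they close (so a half turn about z gives the same grasp; the last joint's range is limited). The gripper opens to 93 mm and grips with 3 to 60 N. Pads are 15 mm wide; open, the fingers measure 128 mm over their backs; the gripper's body (75 mm by 188 mm) begins 65 mm behind the grasp point.
Start: joints at [-1.37, 0.259, 1.535, -0, 1.348, -0.203], TCP at [216.124, -505.762, 218.653] pointing down, gripper open.
Joint ranges: [-3.14, 3.14], [-0.91, 2.08], [0.19, 2.58], [-1.22, 4.36], [0.22, 2.71], [-3.12, 3.12]. Speed limits (rad/s): [2.57, 2.57, 3.14, 3.14, 3.14, 3.14].

## Interface

Orientations are given as [roll, pitch, yaw] about the fixed x, y, z axes, in that order (R = Rz(yaw) Ry(pitch) Rx(roll)).
In Python, from bench import robot gives the robot as it stands. The module is installed in compiled form; this text tells all that it offers. Calls block until the motion is done:
- robot.move_ptp(position, orientation): joint-space move of the TCP to a pose.
- robot.move_linear(position, ori=None, speed=150, f_stop=None): straight line of the TCP; ori=None keeps the orientation; speed is the mean speed in mm/s. With f_stop (N) it stops when the force on the tool has changed by that much, and returns True; else False.
- robot.move_j(angles): joint-space move.
- robot.move_gripper(opening): opening from 0.0 (shut) to 1.0 (fully open); the grip force is fixed at half the most; returns when the fingers have stopped.
- robot.sleep(seconds).
- robot.inverse_kinematics(position, orientation): joint angles nearest the present ones, or None.
- robot.get_image(name): name is "scene" or "side" or "wrist"; returns a dict with "img" (420x560x3 uint8, blue, green, red), "fovy" (degrees; the focal length in pixels is half the picture's height over the tangent of half this angle, whatever the lens; pixels are square), "cx", "cy" (the principal point, pixels), "eye" and "orientation" of the camera in the world. Camera axes: x right, y down, z forward; pixel columns grow to the right and rows downward; lengths in mm; the calibration is good to about 2 mm. A picture is of the moment at which its call begins. There is no depth.
A pose or a line that the arm cannot do raises robot.MotionError and nothing moves.
- robot.hand_in(): hands the job in; it is judged then, once.
Readings, each from a call of its own:
- robot.current_t(): time.
- robot.current_qpos(): joint angles.
- robot.current_joint_vel(): joint speeds.
- robot.current_joint_efforts(): joint torques, N m.
- robot.current_tcp_pos(): TCP position.
- robot.current_eef_rot(): TCP orientation.
- robot.current_contact_force(): force on the tool from outside, world axes, zero at the start.
- robot.current_ft_torque(): the same for the moment, N m.
- robot.current_gripper_width(): opening from 0.0 (shut) to 1.0 (fully open).
- robot.current_finger_force(): force on a finger pad.
Only numpy, scipy, OpenCV 4.12 (cv2) and the standard library are available. Lean on these libraries where they do the work, as an engineer would, in place of code of your own. Each camera call takes 0.05 s, during which the arm holds its last target. There are 200 camera calls.

## Working session

There is one attempt and no reset: what is moved stays moved. The work goes in short steps, each a Python script; the robot and the scene stay as the last script left them, time stands still between calls to the robot, and variables do not carry over. Pictures are saved under pics/ and viewed, at most 10 in all, crops included, and the job is handed in when it is done.

```bash
mkdir -p pics; python3 - <<'E'
from bench import robot
import cv2,numpy as np
for n in("scene","side"):
    d=robot.get_image(n);cv2.imwrite(f"pics/{n}0.png",d["img"]);print(n,d["fovy"],d["cx"],d["cy"],d["eye"],d["orientation"])
print(robot.current_t(),robot.current_eef_rot())
E
```

```text
scene 48.37149998494172 282.6551935157689 207.37997605900514 [1235.80584247 -753.1413376   833.79805977] [-2.16679048 -0.00773141  0.73539366]
side 54.452969667245306 280.7226565670662 206.6227194200292 [211.61196635 764.02972173 741.79080771] [-2.27290006 -0.00374692 -2.7460506 ]
0.1 [-3.14001689e+00 -2.78765936e-04  4.03806959e-01]
```

View pics/scene0.png

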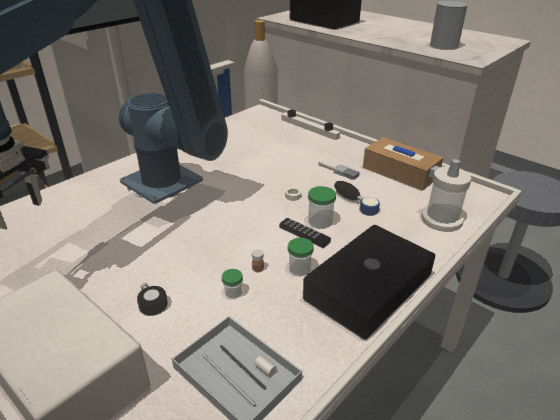

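View pics/side0.png

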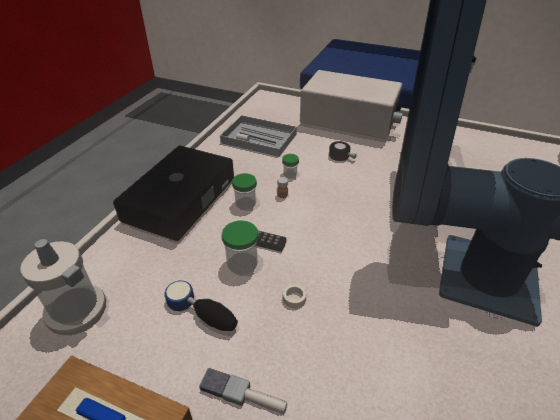

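Scene view: small lid at about (232,277), medium (300,247), large (321,195). Side view: (290,160), (244,183), (240,235). The surroundings are lower than the gripper body would be, except possibly the black case beside the medium jar.

```bash
cat >h.py <<'E'
import cv2,numpy as np
from scipy.spatial.transform import Rotation as R
from bench import robot
HOME=dict(small=52,medium=74,large=96); DIA=dict(small=50,medium=66,large=82)
def ray(d,uv):
    f=d["img"].shape[0]/2/np.tan(np.radians(d["fovy"])/2)
    v=np.array([(uv[0]-d["cx"])/f,(uv[1]-d["cy"])/f,1])
    return np.array(d["eye"]),R.from_euler("xyz",d["orientation"]).apply(v/np.linalg.norm(v))
def plane(d,uv,z):
    e,v=ray(d,uv); return e+v*(z-e[2])/v[2]
def blobs(d):
    h=cv2.cvtColor(d["img"],cv2.COLOR_BGR2HSV)
    m=cv2.inRange(h,(50,110,30),(80,255,255))
    c,_=cv2.findContours(m,cv2.RETR_EXTERNAL,cv2.CHAIN_APPROX_NONE)
    return sorted([k for k in c if cv2.contourArea(k)>60],key=cv2.contourArea)
def cen(c):
    m=cv2.moments(c); return m["m10"]/m["m00"],m["m01"]/m["m00"]
def tri(a,b):
    (e,u),(g,w)=a,b
    s=np.linalg.lstsq(np.c_[u,-w],g-e,rcond=None)[0]
    p,q=e+s[0]*u,g+s[1]*w; return (p+q)/2,np.linalg.norm(p-q)
E
python3 - <<'E'
from h import *
np.set_printoptions(precision=1,suppress=True)
S=[robot.get_image(n) for n in("scene","side")]
B=[blobs(d) for d in S]
print([[(np.round(cen(c),1),cv2.contourArea(c)) for c in b] for b in B])
for i,n in enumerate(HOME):
    us=[cen(b[i]) for b in B]
    p,g=tri(*[ray(d,u) for d,u in zip(S,us)])
    print(n,"tri",p,"gap",g,"planes",[plane(d,u,HOME[n]+1)[:2] for d,u in zip(S,us)],
      "width",[float(np.ptp(b[i][:,0,0])+1)*np.linalg.norm(p-np.array(d["eye"]))/(210/np.tan(np.radians(d["fovy"])/2)) for b,d in zip(B,S)])
E
```

```text
[[(array([231.8, 275.2]), 167.5), (array([321.8, 193.5]), 269.5), (array([300.5, 245.4]), 275.0)], [(array([290.2, 158. ]), 72.0), (array([243.6, 180.4]), 220.5), (array([239.5, 232.8]), 611.5)]]
small tri [ 580.9 -203.2   58.8] gap 1.7949088345183566 planes [array([ 575.1, -199.3]), array([ 584.7, -210.6])] width [np.float64(46.89371204696906), np.float64(45.583143170800504)]
medium tri [599.7  91.9 167.6] gap 28.84964569668592 planes [array([526.5, 216.3]), array([649.3, -27.3])] width [np.float64(72.18113717518405), np.float64(56.77005839106341)]
large tri [593.7  72.8  -8.2] gap 41.25823522333819 planes [array([658. , -39.2]), array([553.8, 181.3])] width [np.float64(68.92950615392436), np.float64(93.39886114736663)]
```

```bash
sed -i 's/(50,110,30),(80,255,255)/(45,90,15),(85,255,255)/; s/return sorted(.*/return sorted([k for k in c if cv2.contourArea(k)>60],key=lambda k:abs(cen(k)[1]-(1000 if d["eye"][1]<0 else 0)))/' h.py
python3 - <<'E'
from h import *
np.set_printoptions(precision=1,suppress=True)
S=[robot.get_image(n) for n in("scene","side")]
B=[blobs(d) for d in S]
print([[(np.round(cen(c),1),cv2.contourArea(c),cv2.boundingRect(c)) for c in b] for b in B])
for i,n in enumerate(HOME):
    us=[cen(b[i]) for b in B]
    p,g=tri(*[ray(d,u) for d,u in zip(S,us)])
    print(n,"tri",p,"gap",g,"planes",[plane(d,u,HOME[n]+3)[:2] for d,u in zip(S,us)],
      "width",[float(np.ptp(b[i][:,0,0])+1)*np.linalg.norm(p-np.array(d["eye"]))/(210/np.tan(np.radians(d["fovy"])/2)) for b,d in zip(B,S)])
o=[cv2.resize(S[0]["img"][170:310,210:350],(560,560)),]
v=S[1]["img"].copy(); 
cv2.drawContours(S[0]["img"],B[0],-1,(0,0,255),1);cv2.drawContours(v,B[1],-1,(0,0,255),1)
cv2.imwrite("pics/m.png",np.hstack([cv2.resize(S[0]["img"][170:310,210:350],(400,400)),cv2.resize(v[140:280,190:330],(400,400))]))
E
```

```text
[[(array([231.8, 275.5]), 186.0, (223, 269, 19, 14)), (array([300.6, 245.9]), 303.0, (289, 238, 24, 19)), (array([321.7, 193.8]), 295.0, (309, 187, 27, 17))], [(array([290., 158.]), 86.0, (283, 154, 15, 9)), (array([243.6, 180.4]), 237.0, (232, 174, 24, 14)), (array([239.5, 233. ]), 644.5, (222, 221, 36, 25))]]
small tri [ 581.5 -203.8   58.7] gap 1.9651794136671759 planes [array([ 577.4, -201.5]), array([ 584.1, -208. ])] width [np.float64(46.87539154025015), np.float64(45.60822339528555)]
medium tri [646.1 -23.   78.9] gap 1.4982358254401722 planes [array([643.9, -21.5]), array([647.9, -24.8])] width [np.float64(61.82158084302559), np.float64(65.67863520562251)]
large tri [551.4 183.7  99.9] gap 1.9992631568405117 planes [array([549.7, 184.3]), array([552.7, 183.5])] width [np.float64(79.27263580635218), np.float64(82.00380497572205)]
```

View pics/m.png

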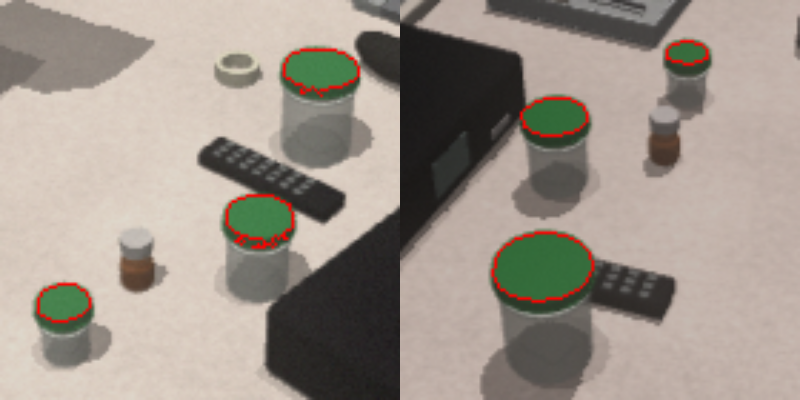

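The contours follow the lid top faces. The triangulated heights (58.7, 78.9 and 99.9 mm) fit raised lids and the widths match. Before moving, I'll check how close the black case and white box are, and pick a yaw.

```bash
python3 - <<'E'
from h import *
np.set_printoptions(precision=0,suppress=True)
a,b=[robot.get_image(n) for n in("scene","side")]
# black case: left, back, right top corners; white box: right top corner
for n,u,v in[("case L",(306,281),(234,155)),("case back",(375,230),(203,230)),("case back2",(378,231),(234,155))]:
    print(n,tri(ray(a,u),ray(b,v)))
for u in[(148,365),(105,300),(50,275)]: print("box",plane(a,u,0),plane(a,u,130))
for u in[(303,130),(397,133),(302,85),(397,95)]: print("box side",plane(b,u,0),plane(b,u,130))
for u in[(120,195),(234,170),(234,155),(180,232)]: print("case side",plane(b,u,0),plane(b,u,90))
for p in[(581,-203,150),(646,-23,150),(551,184,150)]:
  for y in(-1.57,-.8,0,.4,.8,1.57):
    q=robot.inverse_kinematics(p,[np.pi,0,y]); print(p,y,None if q is None else np.round(q,2))
E
```

```text
case L (array([ 734., -118.,   80.]), np.float64(13.577927038529728))
case back (array([700., 179.,  48.]), np.float64(72.57330707775209))
case back2 (array([739.,  22., 161.]), np.float64(164.69131209020202))
box [ 605. -472.    0.] [ 704. -515.  130.]
box [ 368. -432.    0.] [ 503. -482.  130.]
box [ 182. -481.    0.] [ 346. -524.  130.]
box side [ 638. -474.    0.] [ 563. -257.  130.]
box side [ 320. -586.    0.] [ 301. -349.  130.]
box side [ 777. -838.    0.] [ 678. -557.  130.]
box side [ 378. -900.    0.] [ 349. -608.  130.]
case side [997.  87.   0.] [902. 169.  90.]
case side [ 751. -154.    0.] [686. -42.  90.]
case side [ 791. -230.    0.] [ 721. -109.   90.]
case side [750. 151.   0.] [685. 226.  90.]
(581, -203, 150) -1.57 [-1.  0.  1. -0.  1.  3.]
(581, -203, 150) -0.8 [-1.  0.  1. -0.  1.  2.]
(581, -203, 150) 0 [-1.  0.  1. -0.  1.  1.]
(581, -203, 150) 0.4 [-1.  0.  1. -0.  1.  1.]
(581, -203, 150) 0.8 [-1.  0.  1. -0.  1.  0.]
(581, -203, 150) 1.57 [-1.  0.  1.  0.  1. -1.]
(646, -23, 150) -1.57 [-0.  0.  1. -0.  1.  3.]
(646, -23, 150) -0.8 [-0.  0.  1. -0.  1.  2.]
(646, -23, 150) 0 [-0.  0.  1. -0.  1.  1.]
(646, -23, 150) 0.4 [-0.  0.  1. -0.  1.  1.]
(646, -23, 150) 0.8 [-0.  0.  1. -0.  1.  1.]
(646, -23, 150) 1.57 [-0.  0.  1.  0.  1. -0.]
(551, 184, 150) -1.57 [ 0.  0.  2.  0.  1. -3.]
(551, 184, 150) -0.8 [ 0.  0.  2. -0.  1.  2.]
(551, 184, 150) 0 [ 0.  0.  2. -0.  1.  2.]
(551, 184, 150) 0.4 [ 0.  0.  2. -0.  1.  1.]
(551, 184, 150) 0.8 [ 0.  0.  2. -0.  1.  1.]
(551, 184, 150) 1.57 [ 0.  0.  2. -0.  1.  0.]
```

```bash
cat >>h.py <<'E'
def press(n,xy,first_z):
    o=[np.pi,0,0.8]; h=HOME[n]
    robot.move_ptp([*xy,first_z],o)
    robot.move_linear([*xy,h+16],speed=120)
    robot.sleep(.2); f0=robot.current_contact_force()[2]
    hit=robot.move_linear([*xy,h-3],speed=15,f_stop=12)
    print(n,hit,"z",np.round(robot.current_tcp_pos(),1),"F",f0,robot.current_contact_force(),"t",robot.current_t())
    robot.sleep(.2); print("settled",robot.current_tcp_pos()[2]-h,robot.current_contact_force()[2])
    robot.move_linear([*xy,first_z],speed=120)
E
python3 - <<'E'
from h import *
robot.move_gripper(0.0); print(robot.current_gripper_width(),robot.current_t())
press("small",(581,-204),200)
cv2.imwrite("pics/s1.png",cv2.resize(robot.get_image("scene")["img"][160:320,190:410],None,fx=3,fy=3))
E
```

```text
0.002812277480475597 1.85
small True z [ 581.  -204.    52.3] F -0.488324637127726 [-1.70057919 -0.03229086  5.2002937 ] t 6.025
settled 0.25536127029116784 4.633393408035951
```

View pics/s1.png

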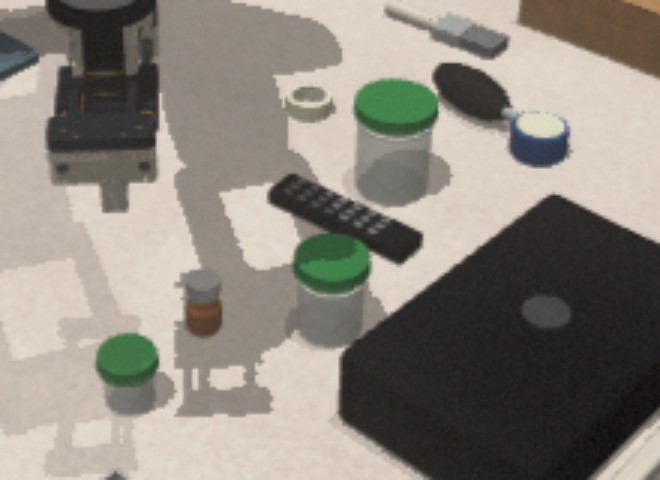

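The small jar still stands upright at about (128,375) in the crop, with its lid apparently seated, though the stop came 0.25 mm above nominal. I'll press it once more, a bit firmer, to confirm that's the hard stop.

```bash
sed -i 's/def press(n,xy,first_z)/def press(n,xy,first_z,fs=20)/; s/speed=15,f_stop=12/speed=15,f_stop=fs/' h.py
python3 - <<'E'
from h import *
press("small",(581,-204),150)
E
```

```text
small True z [ 581.  -204.    52.3] F -0.45493021500880676 [-0.96732279 -0.05886281  4.5977042 ] t 10.1
settled 0.2941256761301787 5.196220451889464
```

It stopped at the same height under 20 N, so the lid is on its hard stop. On to the other two.

```bash
python3 - <<'E'
from h import *
robot.move_linear([581,-204,200])
press("medium",(646,-23),200)
press("large",(551.5,184),200)
robot.move_ptp([400,-150,300],[np.pi,0,.8]); print(robot.current_t())
for n,s in(("scene",np.s_[160:320,190:410]),("side",np.s_[130:290,150:370])):
    cv2.imwrite(f"pics/{n}2.png",cv2.resize(robot.get_image(n)["img"][s],None,fx=3,fy=3))
E
```

```text
medium True z [646.  -23.   74.3] F 0.32631692637319554 [-0.677255   0.2274516  4.9348115] t 14.9333
settled 0.3154044967883607 5.202519398619522
large True z [551.5 184.   96.3] F -0.3938775616426422 [-1.18320012 -0.71944798  3.85037611] t 19.3917
settled 0.29636219091567284 4.714744644305167
22.025
```

View pics/scene2.png

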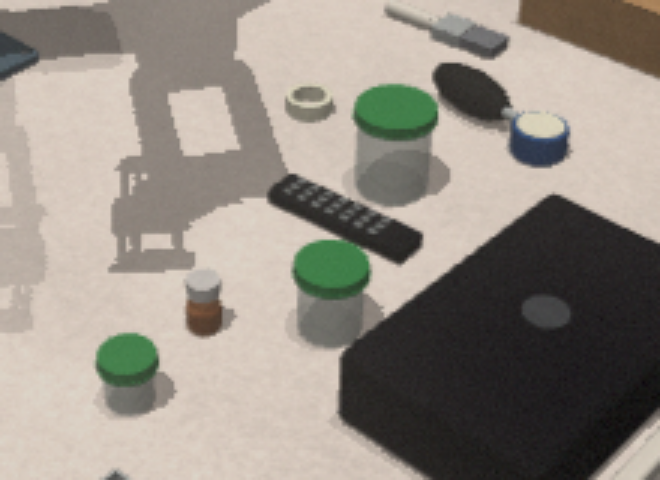

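View pics/side2.png

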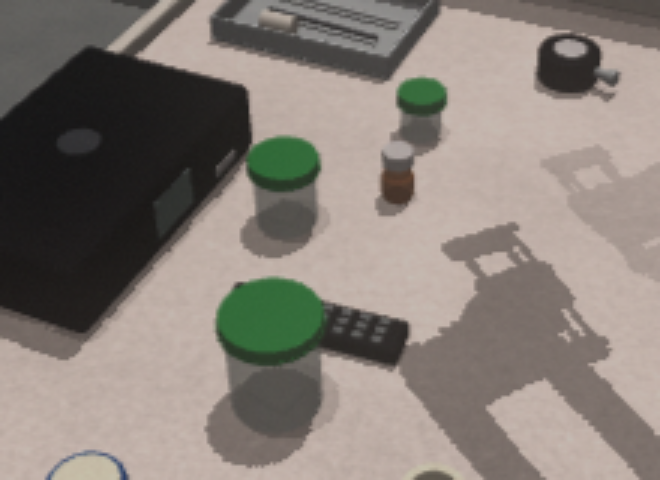

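In both views the three jars stand upright in place with flush lids, the bystanders haven't moved, and the hand is clear. All three stops came at the same +0.3 mm height.

```bash
python3 -c "
from bench import robot
print(robot.hand_in())"
```

```text
the job is handed in; nothing more can be done
None
```

I pressed all three lids down to their hard stops in the order small, medium, large, left the jars and bystanders in place with the hand clear, and handed the job in at about 22 s; no verdict was returned.

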